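# Set the inspection light's aperture slide to the third click

### The arm

A 6-joint arm with a two-finger parallel gripper is mounted at the origin on the work surface. World frame = base frame: x ahead of the robot, y to its left, z up, the work surface at z = 0. Lengths are in m, angles in rad, forces in N, time in s.
With the tool pointing down it reaches from about 0.3 to 0.775 m from the base axis. Payload 14.6 kg.
Tool frame: the origin (TCP) lies on the centre line of the jaws, within the pads' length; the fingertips stand 17 mm ahead of it and the grasp point (between the pads) lies 2 mm behind it; z points along the fingers, y is the direction in which the jaws open and shut (so a half turn about z gives the same grasp; the last joint's range is limited). The gripper opens to 94 mm and grips with 3 to 60 N. Pads are 16 mm wide; open, the fingers measure 119 mm over their backs; the gripper's body (75 mm by 177 mm) begins 78 mm behind the grasp point.
Start: joints at [1.203, 0.3, 1.521, -0, 1.321, -0.067], TCP at [0.163, 0.525, 0.222] pointing down, gripper open.
Joint ranges: [-3.03, 3.03], [-0.79, 2.21], [0.23, 2.52], [-1.04, 4.18], [0, 3.07], [-2.55, 2.55]. Speed limits (rad/s): [2.22, 2.22, 2.57, 3.14, 3.14, 3.14].

### API

Orientations are given as a unit quaternion [w, x, y, z].
In Python, from station import read_state, get_image, camera_info, sign_off gives the robot as it stands.
- The arm moves only by the tool play_rows, never from a script. Its argument "commands" is one flat list of numbers, 5 for each row, row after row: the closure, from -1 (fully open) to 1 (shut), so that 0 is half open, then the shift along the tool's x, y, z normalised to -1 to 1, where 1 is 250 mm, then the turn about the tool's z normalised to -1 to 1, where 1 is 60 degrees. A call has 1 to 5 rows; each row is the pose to reach, as a shift and turn from the pose commanded when the call began, along the tool's axes at that moment; what a row does not reach only later rows make up. A row lasts 1/8 s, in which the tool goes at most 62.5 mm and 10.7 degrees, less where a joint would pass 70% of its speed; a pose out of reach is approached as far as the arm can. A call with a number of a shift or a turn outside -1 to 1 is refused whole. A call with a gripper value outside its range is refused whole. The fingers move at their own pace and stop on an object; "squeeze" is the grip in N (left out, the last holds). Time passes only in rows, so rows that repeat a pose let the fingers close. It gives the time, the measured TCP pose, the force and the opening at its end, in the units of the state.
- read_state(): the state, without advancing time (a new reading comes with each control period).
- get_image(name): name is "side" or "top"; returns the picture (400x640x3 uint8, red, green, blue); there is no depth.
- camera_info(name): a dict with "camera_matrix" (3x3 intrinsics, pixels), "rvec" (rotation vector, rad) and "tvec" (3), from world to camera coordinates, as OpenCV has them. Camera axes: x right, y down, z forward; pixel columns grow to the right and rows downward; lengths in m; the calibration is good to about 2 mm. A picture is of the moment at which its call begins. camera_info takes no time and is no camera call.
- sign_off(): hands the job in, once; it reports no verdict.
The state is a dict: "time_s": time; "joint_positions": joint angles; "joint_vel": joint speeds; "effort": joint torques, N m; "eef_pos": TCP position; "orientation": TCP orientation; "wrist_force": force on the tool from outside, world axes, zero at the start; "moment": the same for the moment, N m; "width": finger opening in m.
Only numpy, scipy, OpenCV 4.12 (cv2) and the standard library are available. Lean on these libraries where they do the work, as an engineer would, in place of code of your own. Each camera call takes 0.05 s, during which the arm holds its last target.

### The job

The aperture slide on top of the clockmaker's inspection light has been left in some notch. With a fingertip, push its upright tab gently all the way home, to the end of the slot with the flat round disc, then push it back the other way three clicks and leave it resting in the third notch after home, without ever letting it run past that notch. Do not force or squeeze the tab, and leave the other things on and around the light where they are.

Things in the scene. Friction and masses are not known exactly. Their poses are not given: they have to be found in the camera images.
- light: Inspection light, a fixed grey box 160 (x) x 260 (y) x 90 mm high; x is its width, y its length. Origin: centre of its underside, on the bench. A lens tube 38 mm across sticks out 52 mm from its +y end, a black knob 12 mm from its -x side, both 50 mm above the bench. The slide runs along y on the flat top, on the line x = -30 mm.
- slide (a joint): Slide position (m) along the light's +y: 0 home at the end stop, notches every 0.014: third 0.042, fifth and last 0.070 at the far stop. Starts in or near the first or second. Sprung detent: 4 to 6 N pushes it out of a notch, falling to nothing half-way (7 mm on), then it snaps on and centres itself in the next notch. No other spring.
- tab: Upright black plastic tab on the slide, pushed on its broad faces: 26 mm wide (light's x), 12 mm thick (light's y, along the travel), rising from 5 to 39 mm above the light's top; it stands on a low foot 18 x 20 mm, 4 mm thick. Origin on the tab's centre line, 1 mm above the light's top; axes as the light's.
- tab_top (a point): Centre of the tab's top end, 129 mm above the bench.
- slot_home (a point): Point on the light's top, 90 mm above the bench, under the tab's centre when home; axes as the light's. Flush marks beside the slot (+x side) show the notches: a thick one for home, then five thin ones. A dark flat disc 22 mm across, 1.5 mm high (no obstacle), lies 60 mm beyond the home mark, to -y.
- slot_third (a point): Point on the light's top, 90 mm above the bench, under the tab's centre when the slide is in the third notch (42 mm from home along the light's +y).
- drum: Loose brass drum, 72 mm across, 74 mm high, standing on the bench beyond the light's -y end. Origin: centre of its underside. Leave it alone.
- movement: Loose brass clock movement, two round plates 68 mm across on pillars, 47 mm high, on the bench beyond the light's lens tube. Origin: centre of its underside. Leave it alone.
- loupe: Loose black eye loupe, 34 mm across, 32 mm high, standing on the light's top on the +x side of the slot, 65 to 85 mm from the slot line. Origin: centre of its underside. Leave it alone.
- tray: Loose wooden parts tray, 90 x 130 x 18 mm, on the bench on the light's +x side. Origin: centre of its underside. Leave it alone.

How it is judged:
On the way:
1. the slide is pushed home (value of joint slide below 0.0035 m), for 0.2 s.
At the end, for the whole second after the job is handed in: The slide rests in the third notch, 42 mm from home within 3.5 mm, still, after having been home (within 3.5 mm for 0.2 s); the drum, movement, loupe and tray are within 15 mm of where they stood (value of joint slide between 0.0385 and 0.0455 m and velocity of joint slide between -0.005 and 0.005 m/s and distance of each of drum, movement, loupe, tray from where it was at the start of the episode below 0.015 m); the robot touches nothing.
It fails at once if the slide runs past the third notch, over the hump to the fourth (more than 49 mm from home) (value of joint slide above 0.049 m).
It fails at once if the tab is forced or squeezed (more than 35 N from the fingers) (contact force between the fingers and tab above 35 N).
It fails at once if the drum, movement, loupe or tray is lifted or shifted (more than 15 mm) (distance of any of drum, movement, loupe, tray from where it was at the start of the episode above 0.015 m).
It also fails if it takes over 51 s, if anything falls off the work surface, if the arm or the gripper's body presses on something with over 40 N, if the wrist force passes 120 N, or if a joint passes its speed limit or range.

## Working session

There is one attempt and no reset: what is moved stays moved. The work goes in short steps, Python scripts to look and compute and a tool call to move; the robot and the scene stay as the last step left them, time stands still between calls to the robot, and variables do not carry over. Pictures are saved under pics/ and viewed, and the job is handed in when it is done.

Besides the shell and the picture viewer there is one more tool, called after "Request:" by a JSON object that holds its "api" and its "payload", one argument or row to a line. play_rows: Moves the arm, as the interface text tells. Scaled input: -1 to 1 covers 250 mm each way for a shift and 60 degrees each way for a turn. Its arguments: {"type":"object","properties":{"commands":{"type":"array","items":{"type":"number","minimum":-1,"maximum":1}},"squeeze":{"type":"number"}},"required":["commands"]}

```bash
mkdir -p pics; ls
python3 - <<'E'
from station import *
import cv2
print(read_state())
for n in("side","top"):
    i=get_image(n); cv2.imwrite(f"pics/{n}0.png",i[:,:,::-1]); print(n,camera_info(n))
E
```

```text
pics
{'time_s': 0.0, 'joint_positions': array([ 1.20339789e+00,  3.00442399e-01,  1.52158033e+00, -1.54965968e-05,
        1.32071564e+00, -6.65994312e-02]), 'joint_vel': array([ 4.69210182e-04,  5.49583087e-04,  7.92233305e-05,  8.31269796e-04,
       -2.41912209e-06,  1.01881844e-03]), 'effort': array([-3.17103550e-04, -5.31807983e+01, -3.52732229e+01,  7.08386488e-02,
        2.44464056e-02, -1.49959574e-04]), 'eef_pos': array([0.16287297, 0.52507169, 0.22190239]), 'orientation': array([-1.16006362e-04,  1.49831215e-01,  9.88711423e-01, -5.61040383e-04]), 'wrist_force': array([ 1.14381567, -0.03691469,  0.35853113]), 'moment': array([-0.01681628, -0.033208  , -0.03021309]), 'width': 0.09441035584427501}
side {'camera_matrix': array([[442.092208  ,   0.        , 315.38274828],
       [  0.        , 442.092208  , 192.80049932],
       [  0.        ,   0.        ,   1.        ]]), 'rvec': array([ 0.21478611, -2.82658935,  1.25606461]), 'tvec': array([0.59058212, 0.09072652, 0.98691077])}
top {'camera_matrix': array([[394.57854512,   0.        , 320.08086163],
       [  0.        , 394.57854512, 190.05460757],
       [  0.        ,   0.        ,   1.        ]]), 'rvec': array([ 2.13968348, -2.12589027,  0.21465471]), 'tvec': array([0.07423958, 0.57874848, 1.01867978])}
```

View pics/top0.png

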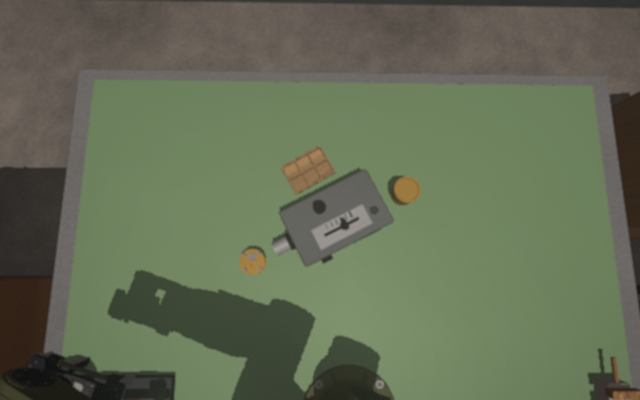

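View pics/side0.png

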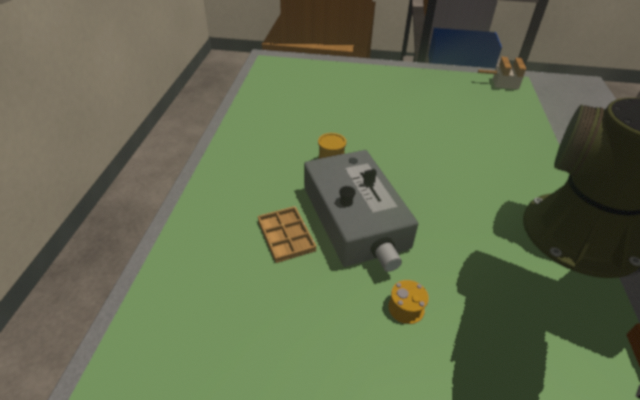

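The top view shows the light at about (335,218) with the tab near (345,224), the disc at (374,210), the loupe at (319,206), the drum at (405,190), the tray at (308,170) and the movement at (253,261). The arm doesn't hide any of it. Next I'll zoom in.

Run:
```python
import cv2
a=cv2.imread("pics/top0.png")[160:275,260:420]; cv2.imwrite("pics/topz.png",cv2.resize(a,None,fx=5,fy=5,interpolation=cv2.INTER_CUBIC))
a=cv2.imread("pics/side0.png")[140:280,290:430]; cv2.imwrite("pics/sidez.png",cv2.resize(cv2.convertScaleAbs(a,alpha=1.5),None,fx=4.2,fy=4.2,interpolation=cv2.INTER_CUBIC))
```

```text
(no output)
```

View pics/topz.png

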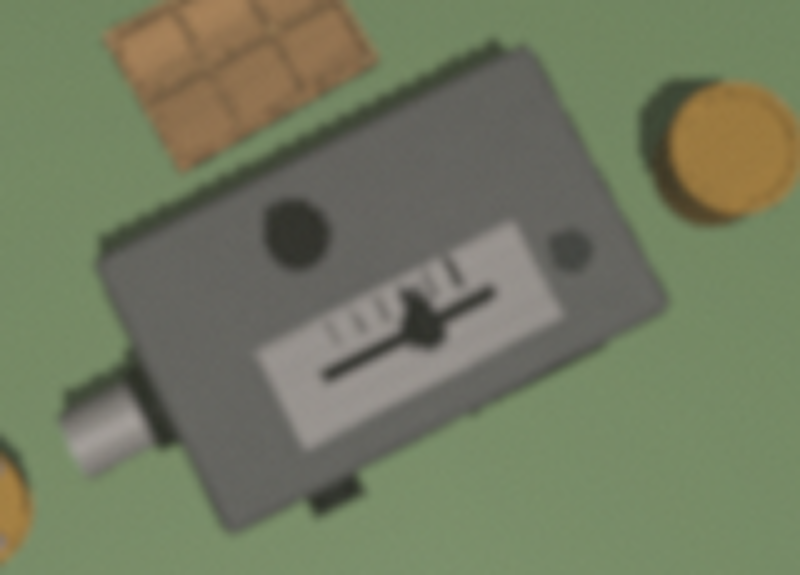

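View pics/sidez.png

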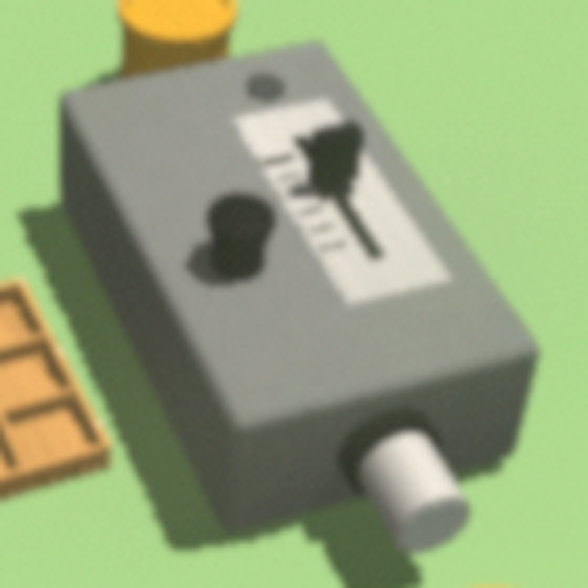

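```bash
cat > h.py <<'E'
import numpy as np,cv2
from station import camera_info
def ray(n,uv,z):
    c=camera_info(n);K=c["camera_matrix"];R=cv2.Rodrigues(np.array(c["rvec"]))[0];t=np.array(c["tvec"]).ravel()
    uv=np.atleast_2d(np.array(uv,float)); d=(R.T@np.linalg.inv(K)@np.c_[uv,np.ones(len(uv))].T).T
    o=-R.T@t; return (o+d*((z-o[2])/d[:,2])[:,None])
def proj(n,P):
    c=camera_info(n); return cv2.projectPoints(np.atleast_2d(np.array(P,float)),np.array(c["rvec"]),np.array(c["tvec"]),c["camera_matrix"],None)[0].reshape(-1,2)
E
python3 - <<'E'
from h import *
np.set_printoptions(precision=4,suppress=True)
def z2(p): p=np.array(p,float); return (p+.5)/5-.5+[260,160]
c=ray("top",z2([(100,258),(530,48),(667,300),(235,532)]),.09)
print(c); print([np.linalg.norm(c[i]-c[(i+1)%4]) for i in range(4)])
disc=ray("top",z2([(570,250)]),.0915)[0]; print("disc",disc)
sl=ray("top",z2([(323,378),(493,292)]),.09); print("slot",sl, np.linalg.norm(sl[0]-sl[1]))
m=ray("top",z2([(453,271),(333,332),(356,322),(381,310)]),.09);print("marks",m)
pl=ray("top",z2([(257,352),(515,222),(563,318),(307,450)]),.09);print("plate",pl,[np.linalg.norm(pl[i]-pl[(i+1)%4]) for i in range(4)])
def s2(p): p=np.array(p,float); return (p+.5)/4.2-.5+[290,140]
cs=ray("side",s2([(238,428),(62,93),(318,42),(540,350)]),.09);print("sidecorners",cs)
print("sidedisc",ray("side",s2([(266,87)]),.0915))
print("sideslotend",ray("side",s2([(378,257)]),.09))
E
```

```text
[[ 0.5148  0.1831  0.09  ]
 [ 0.6285 -0.0418  0.09  ]
 [ 0.495  -0.1107  0.09  ]
 [ 0.3759  0.1117  0.09  ]]
[np.float64(0.25200510168548584), np.float64(0.15028970613667245), np.float64(0.25235927217365506), np.float64(0.1562148121295651)]
disc [ 0.5205 -0.0606  0.0915]
slot [[ 0.4536  0.0675  0.09  ]
 [ 0.4985 -0.0205  0.09  ]] 0.09872287854762161
marks [[0.5093 0.0002 0.09  ]
 [0.4773 0.0624 0.09  ]
 [0.4825 0.0505 0.09  ]
 [0.4888 0.0376 0.09  ]]
plate [[ 0.4667  0.1014  0.09  ]
 [ 0.5352 -0.0324  0.09  ]
 [ 0.4853 -0.0565  0.09  ]
 [ 0.417   0.0755  0.09  ]] [np.float64(0.15036515174671783), np.float64(0.055478774758646744), np.float64(0.14863468753384831), np.float64(0.056038152568239526)]
sidecorners [[ 0.5123  0.1877  0.09  ]
 [ 0.6297 -0.0396  0.09  ]
 [ 0.4941 -0.1099  0.09  ]
 [ 0.3758  0.1162  0.09  ]]
sidedisc [[ 0.5199 -0.0616  0.0915]]
sideslotend [[0.4539 0.0641 0.09  ]]
```

Request:
{"api": "play_rows", "payload": {
  "commands": [1, -0.86, -0.74, 0, 0.76, 1, -0.86, -0.74, 0, 0.76, 1, -0.86, -0.74, 0, 0.76, 1, -0.86, -0.74, 0, 0.76, 1, -0.86, -0.74, 0, 0.76],
  "squeeze": 20
}}

```text
time_s: 0.72
eef_pos: [0.3144, 0.2827, 0.2224]
orientation: [0.0, 0.524, 0.852, -0.0]
wrist_force: [0.8, -0.1, 0.1]
width: 0.0474
```

```bash
cat >> h.py <<'E'
v=np.array([-.459,.8885]);v/=np.linalg.norm(v);w=np.array([v[1],-v[0]])
home=np.array([.4928,-.0076])
def where():
    from station import read_state
    from scipy.spatial.transform import Rotation as Ro
    s=read_state();q=s["orientation"];R=Ro.from_quat([q[1],q[2],q[3],q[0]]).as_matrix()
    d=s["eef_pos"][:2]-home
    f=s["wrist_force"]
    print("t",round(s["time_s"],2),"along mm",1e3*d@v,"across mm",1e3*d@w,"z",s["eef_pos"][2],"F along/across/z",f[:2]@v,f[:2]@w,f[2],"w",s["width"],"xang err",np.degrees(np.arctan2(R[1,0],R[0,0])-np.arctan2(v[1],v[0])))
    return s,R
def go(al,ac,z):
    s,R=where(); T=np.array([*(home+v*al/1e3+w*ac/1e3),z]); print("norm shift",R.T@(T-s["eef_pos"])/.25)
E
python3 - <<'E'
from h import *
go(60,0,.222)
# tab top projections for notches 1,2 in first top picture
for n in(0,14,28): 
  P=home+v*n/1e3
  print(n,proj("top",[*P,.129]),(proj("top",[*P,.129])-[260,160])*5,(proj("side",[*P,.129])-[290,140])*4.2)
E
```

```text
t 0.72 along mm 339.84339161565526 across mm -25.270704697006906 z 0.22244762520082076 F along/across/z -0.4523295230865423 0.6837171677703624 0.13402163880540766 w 0.047403473895373735 xang err -0.46424258162182797
norm shift [-1.11851753  0.11014908  0.00195798]
0 [[354.83314296 218.48430157]] [[474.1657148  292.42150786]] [[314.17331674  97.04868384]]
14 [[349.86549063 221.02624216]] [[449.32745313 305.13121079]] [[325.34897016 113.3802106 ]]
28 [[344.88386457 223.57533307]] [[424.41932286 317.87666537]] [[336.7582934  130.05321044]]
```

The tab top seen at about (425,320) in the zoomed top view matches the projection for notch 2 (28 mm). I'll carry on to the +y side of it.

Request:
{"api": "play_rows", "payload": {
  "commands": [1, -0.9, 0.11, 0, 0, 1, -0.9, 0.11, 0, 0, 1, -0.9, 0.11, 0, 0, 1, -0.9, 0.11, 0, 0, 1, -0.9, 0.11, 0, 0]
}}

```text
time_s: 1.35
eef_pos: [0.4414, 0.0955, 0.222]
orientation: [-0.0, 0.523, 0.853, -0.0]
wrist_force: [-0.0, 0.6, 0.0]
width: 0.0006
```

Run:
```python
from h import *
go(62,0,.125)
```

```text
t 1.35 along mm 115.17613575336559 across mm 1.6476522522332877 z 0.2220003108265135 F along/across/z 0.5601393076178695 0.23500995310767114 0.04822911256860163 w 0.0006235741422997659 xang err -0.3466707705291074
norm shift [-0.21281032 -0.00497183  0.38796736]
```

Request:
{"api": "play_rows", "payload": {
  "commands": [1, -0.21, -0.005, 0, -0.006, 1, -0.21, -0.005, 0.2, -0.006, 1, -0.21, -0.005, 0.28, -0.006, 1, -0.21, -0.005, 0.28, -0.006]
}}

```text
time_s: 1.85
eef_pos: [0.4626, 0.0507, 0.1514]
orientation: [-0.001, 0.518, 0.855, -0.001]
wrist_force: [-0.2, 0.1, 0.5]
width: 0.0007
```

Run:
```python
from h import *
from station import get_image
go(62,0,.125)
n=home+v*28e-3
for k,b in (("side",(290,140)),("top",(260,160))):
    i=get_image(k)[:,:,::-1][b[1]:b[1]+130,b[0]:b[0]+150]; cv2.imwrite(f"pics/{k}1.png",cv2.resize(cv2.convertScaleAbs(i,alpha=1.5),None,fx=4,fy=4,interpolation=cv2.INTER_CUBIC))
```

```text
t 1.85 along mm 65.63089549795288 across mm -0.09924410170820536 z 0.15139849893398194 F along/across/z 0.18465925435949535 -0.11607714975087062 0.4744544012047296 w 0.0006806417186099261 xang err 0.24292077819601268
norm shift [-0.01466764  0.00060509  0.10557309]
```

View pics/side1.png

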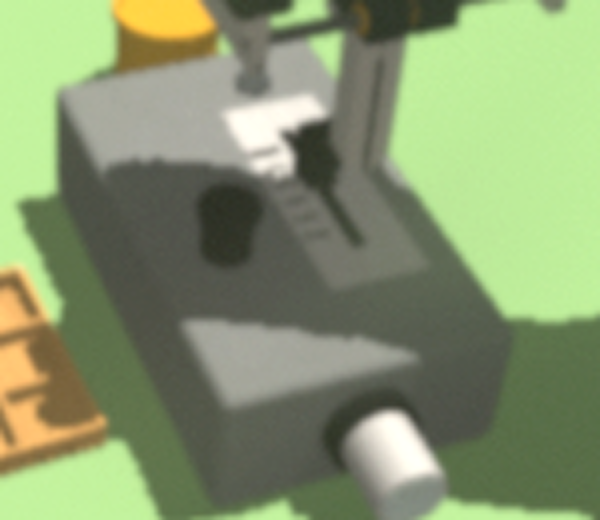

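View pics/top1.png

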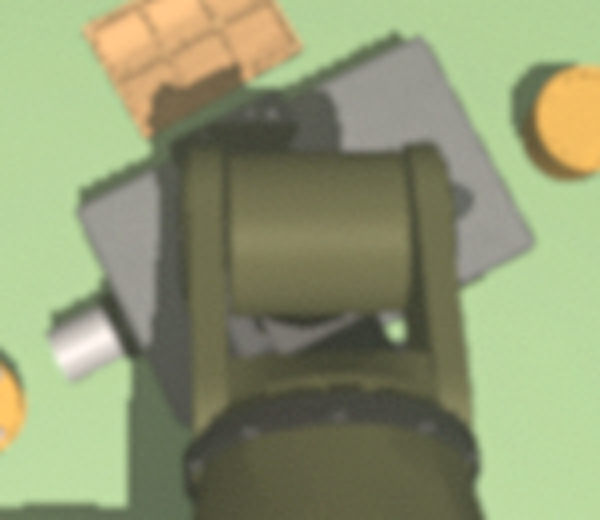

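Run:
```python
from h import *
from station import get_image
P=home+v*65.6e-3
print((proj("side",[[*P,.134],[*P,.2]])-[290,140])*4)
i=get_image("side")[:,:,::-1]; cv2.imwrite(f"pics/side2.png",cv2.resize(i[0:300,200:600],None,fx=2,fy=2))
```

```text
[[352.17253017 160.78035944]
 [367.64240675  57.44138384]]
```

View pics/side2.png

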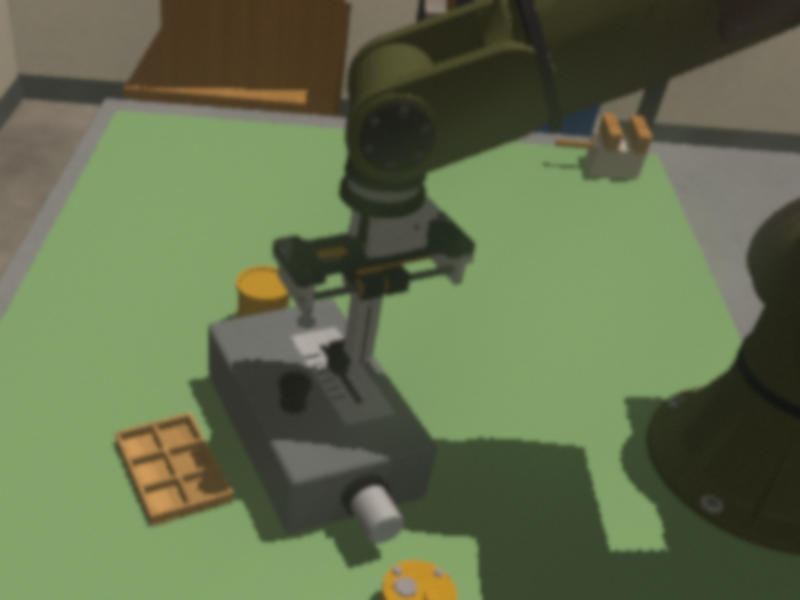

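The side view shows the shut fingers at about (362,340) on the lens side of the tab (338,356), where the projection puts them. The hanging brackets belong to the gripper body. Lowering now.

Request:
{"api": "play_rows", "payload": {
  "commands": [1, -0.012, 0, 0.1, 0, 1, -0.012, 0, 0.105, 0, 1, -0.012, 0, 0.105, 0]
}}

```text
time_s: 2.38
eef_pos: [0.4653, 0.0475, 0.1273]
orientation: [0.0, 0.519, 0.855, 0.0]
wrist_force: [0.3, 0.4, 0.3]
width: 0.0005
```

Run:
```python
from h import *
go(44,0,.125)
```

```text
t 2.38 along mm 61.57493115741848 across mm 0.8589056865762941 z 0.12728183580651906 F along/across/z 0.20994788333276124 0.4358687044345071 0.27101608382302367 w 0.0004804733848193941 xang err 0.2093382164929939
norm shift [-0.07028243 -0.00370195  0.00915639]
```

Request:
{"api": "play_rows", "payload": {
  "commands": [1, -0.016, 0, 0, 0, 1, -0.032, 0, 0, 0, 1, -0.048, 0, 0, 0, 1, -0.064, 0, 0, 0, 1, -0.072, 0, 0, 0]
}}

```text
time_s: 3.0
eef_pos: [0.4734, 0.0311, 0.1262]
orientation: [-0.0, 0.519, 0.855, 0.0]
wrist_force: [-0.7, 0.5, -0.2]
width: 0.0006
```

Request:
{"api": "play_rows", "payload": {
  "commands": [1, -0.006, 0, 0, 0, 1, -0.012, 0, 0, 0, 1, -0.018, 0, 0, 0, 1, -0.024, 0, 0, 0]
}}

```text
time_s: 3.5
eef_pos: [0.4759, 0.0262, 0.1262]
orientation: [-0.0, 0.519, 0.855, 0.0]
wrist_force: [-1.9, 2.3, 1.3]
width: 0.0004
```

Run:
```python
from h import *
go(21,0,.125)
```

```text
t 3.5 along mm 37.83147043133007 across mm 0.506017795938627 z 0.12617865017175 F along/across/z 2.967639486393389 -0.65011939898008 1.2586478114984982 w 0.0003606475490866062 xang err 0.2136471617437044
norm shift [-0.0673202  -0.0022742   0.00468165]
```

Contact: about 3 N. The next two calls take it over the hump from notch 2 to notch 1.

Request:
{"api": "play_rows", "payload": {
  "commands": [1, -0.006, 0, 0, 0, 1, -0.012, 0, 0, 0, 1, -0.018, 0, 0, 0, 1, -0.024, 0, 0, 0, 1, -0.03, 0, 0, 0]
}}

```text
time_s: 4.12
eef_pos: [0.4796, 0.0192, 0.1262]
orientation: [0.0, 0.519, 0.855, -0.0]
wrist_force: [0.1, -0.6, -0.0]
width: 0.0004
```

Request:
{"api": "play_rows", "payload": {
  "commands": [1, -0.006, 0, 0, 0, 1, -0.012, 0, 0, 0, 1, -0.018, 0, 0, 0, 1, -0.024, 0, 0, 0]
}}

```text
time_s: 4.62
eef_pos: [0.4822, 0.0143, 0.1262]
orientation: [-0.0, 0.519, 0.855, 0.0]
wrist_force: [-1.6, 2.4, 1.1]
width: 0.0005
```

Run:
```python
from h import *
go(17,0,.125)
```

```text
t 4.62 along mm 24.34894401326851 across mm 0.5939989554553207 z 0.1262241197179726 F along/across/z 2.830320055341385 -0.33202694390249254 1.14209738589501 w 0.0005323382278515998 xang err 0.2115172099692338
norm shift [-0.02938954 -0.002484    0.00488028]
```

Request:
{"api": "play_rows", "payload": {
  "commands": [1, -0.006, 0, 0, 0, 1, -0.012, 0, 0, 0, 1, -0.018, 0, 0, 0, 1, -0.024, 0, 0, 0, 1, -0.028, 0, 0, 0]
}}

```text
time_s: 5.25
eef_pos: [0.4856, 0.0077, 0.1262]
orientation: [0.0, 0.519, 0.855, -0.0]
wrist_force: [0.7, -0.2, 0.5]
width: 0.0
```

Request:
{"api": "play_rows", "payload": {
  "commands": [1, -0.004, 0, 0, 0, 1, -0.008, 0, 0, 0, 1, -0.01, 0, 0, 0, 1, -0.01, 0, 0, 0]
}}

```text
time_s: 5.75
eef_pos: [0.4867, 0.0057, 0.1262]
orientation: [-0.0, 0.519, 0.855, 0.0]
wrist_force: [0.3, 0.5, -0.9]
width: 0.0003
```

Run:
```python
from h import *
from station import get_image
go(17,0,.18)
i=get_image("side")[:,:,::-1][140:270,290:440]; cv2.imwrite(f"pics/side3.png",cv2.resize(cv2.convertScaleAbs(i,alpha=1.5),None,fx=4,fy=4,interpolation=cv2.INTER_CUBIC))
```

```text
t 5.75 along mm 14.600432255377607 across mm 0.6209805265530751 z 0.1261899521851067 F along/across/z 0.31755288673028065 0.4846839208700423 -0.8700505678868119 w 0.0003355776123884097 xang err 0.20418269316154772
norm shift [ 0.00961255 -0.00245138 -0.21523993]
```

View pics/side3.png

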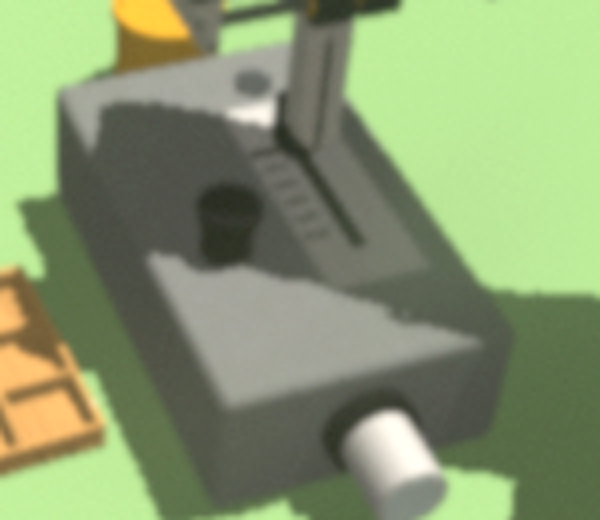

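The side view shows the tab at about (288,130), at the home end of the slot beside the thick mark. I'll feel for the end stop in 1 mm steps.

Request:
{"api": "play_rows", "payload": {
  "commands": [1, -0.003, 0, 0, 0, 1, -0.003, 0, 0, 0]
}}

```text
time_s: 6.05
eef_pos: [0.487, 0.005, 0.1262]
orientation: [0.0, 0.519, 0.855, 0.0]
wrist_force: [0.9, 0.2, 0.6]
width: 0.0008
```

Request:
{"api": "play_rows", "payload": {
  "commands": [1, -0.002, 0, 0, 0, 1, -0.002, 0, 0, 0]
}}

```text
time_s: 6.3
eef_pos: [0.4872, 0.0046, 0.1262]
orientation: [-0.0, 0.519, 0.855, 0.0]
wrist_force: [-0.1, 1.0, 1.7]
width: 0.0005
```

Request:
{"api": "play_rows", "payload": {
  "commands": [1, -0.002, 0, 0, 0, 1, -0.002, 0, 0, 0]
}}

```text
time_s: 6.55
eef_pos: [0.4873, 0.0043, 0.1262]
orientation: [-0.0, 0.519, 0.855, 0.0]
wrist_force: [-2.1, 3.5, 1.2]
width: 0.0005
```

Request:
{"api": "play_rows", "payload": {
  "commands": [1, -0.002, 0, 0, 0, 1, -0.002, 0, 0, 0]
}}

```text
time_s: 6.8
eef_pos: [0.4876, 0.0038, 0.1262]
orientation: [-0.0, 0.519, 0.855, 0.0]
wrist_force: [-2.9, 4.0, 2.1]
width: 0.0003
```

Request:
{"api": "play_rows", "payload": {
  "commands": [1, -0.003, 0, 0, 0, 1, -0.003, 0, 0, 0]
}}

```text
time_s: 7.05
eef_pos: [0.4877, 0.0036, 0.1262]
orientation: [-0.001, 0.519, 0.855, 0.0]
wrist_force: [-5.4, 8.7, 4.7]
width: 0.0006
```

10 N, which is more than the detent can give, so this is the end stop and the slide is home. Now back off, lift and go over to the other side.

Request:
{"api": "play_rows", "payload": {
  "commands": [1, 0.03, 0, 0, 0, 1, 0.04, 0, 0, 0, 1, 0.04, 0, -0.2, 0, 1, 0.04, 0, -0.22, 0, 1, 0.04, 0, -0.22, 0]
}}

```text
time_s: 7.68
eef_pos: [0.4834, 0.0118, 0.181]
orientation: [0.0, 0.519, 0.855, 0.0]
wrist_force: [0.4, -0.7, -0.6]
width: 0.0006
```

Run:
```python
from h import *
from station import get_image
go(-30,0,.18)
i=get_image("side")[:,:,::-1][140:270,290:440]; cv2.imwrite(f"pics/side4.png",cv2.resize(cv2.convertScaleAbs(i,alpha=1.5),None,fx=4,fy=4,interpolation=cv2.INTER_CUBIC))
```

```text
t 7.67 along mm 21.532514665148792 across mm 0.5553134821241511 z 0.1810256416558645 F along/across/z -0.8439255613206695 0.06172505831320413 -0.6362649044265118 w 0.0005901594481667132 xang err 0.20573655932234336
norm shift [-0.20611892 -0.00296292  0.00419267]
```

View pics/side4.png

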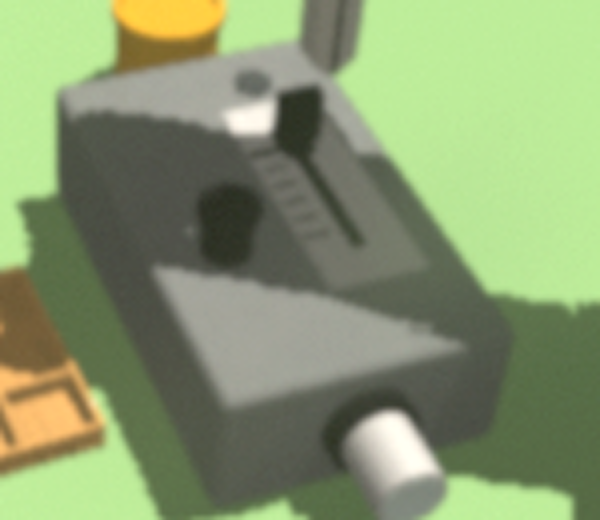

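The side view shows the tab at about (300,120), at home beside the first mark. Moving over it to the -y side.

Request:
{"api": "play_rows", "payload": {
  "commands": [1, -0.206, -0.002, 0, 0, 1, -0.206, -0.002, 0, 0, 1, -0.206, -0.002, 0.1, 0, 1, -0.206, -0.002, 0.22, 0, 1, -0.206, -0.002, 0.22, 0]
}}

```text
time_s: 8.35
eef_pos: [0.5052, -0.0334, 0.1239]
orientation: [-0.002, 0.518, 0.855, -0.001]
wrist_force: [-0.7, 1.1, 0.9]
width: 0.0002
```

Request:
{"api": "play_rows", "payload": {
  "commands": [1, 0.008, 0, 0, 0, 1, 0.016, 0, 0, 0, 1, 0.024, 0, 0, 0, 1, 0.032, 0, 0, 0, 1, 0.04, 0, 0, 0]
}}

```text
time_s: 8.98
eef_pos: [0.5021, -0.0251, 0.1263]
orientation: [0.0, 0.519, 0.855, 0.0]
wrist_force: [0.9, -0.1, 0.0]
width: 0.0004
```

Run:
```python
from h import *
go(-10,0,.125)
```

```text
t 8.97 along mm -19.772380483737614 across mm 0.2332534901527364 z 0.1263133776748128 F along/across/z -0.5062322312414106 0.7082962135449961 0.029821141453910176 w 0.00040115796734390547 xang err 0.20204317097822272
norm shift [ 0.03909311 -0.00079569  0.00524943]
```

Request:
{"api": "play_rows", "payload": {
  "commands": [1, 0.004, 0, 0, 0, 1, 0.008, 0, 0, 0, 1, 0.012, 0, 0, 0, 1, 0.016, 0, 0, 0, 1, 0.016, 0, 0, 0]
}}

```text
time_s: 9.6
eef_pos: [0.5005, -0.0219, 0.1262]
orientation: [0.0, 0.519, 0.855, -0.0]
wrist_force: [2.1, -4.1, -1.1]
width: 0.0001
```

Request:
{"api": "play_rows", "payload": {
  "commands": [1, 0.004, 0, 0, 0, 1, 0.008, 0, 0, 0, 1, 0.012, 0, 0, 0, 1, 0.012, 0, 0, 0]
}}

```text
time_s: 10.1
eef_pos: [0.4988, -0.0187, 0.1262]
orientation: [-0.0, 0.519, 0.855, 0.0]
wrist_force: [0.6, -0.3, -0.6]
width: 0.0004
```

Run:
```python
from h import *
go(-7,0,.125)
```

```text
t 10.1 along mm -12.60401528959899 across mm 0.20675798212460758 z 0.12618601019850023 F along/across/z -0.5504472673404882 0.36366250917911713 -0.5635753568069682 w 0.00037919545359436983 xang err 0.2132341214379298
norm shift [ 0.02241687 -0.00074289  0.00475413]
```

Run:
```python
from h import *
from station import get_image
i=get_image("side")[:,:,::-1][140:270,290:440]; cv2.imwrite(f"pics/side5.png",cv2.resize(cv2.convertScaleAbs(i,alpha=1.8),None,fx=4,fy=4,interpolation=cv2.INTER_CUBIC))
where()
```

```text
t 10.15 along mm -12.651933665768718 across mm 0.2256185094471142 z 0.1261864989387479 F along/across/z -0.8116609237024272 -0.09011444781253553 0.44284354364085526 w 0.0002052439194887999 xang err 0.21193030829430523
```

View pics/side5.png

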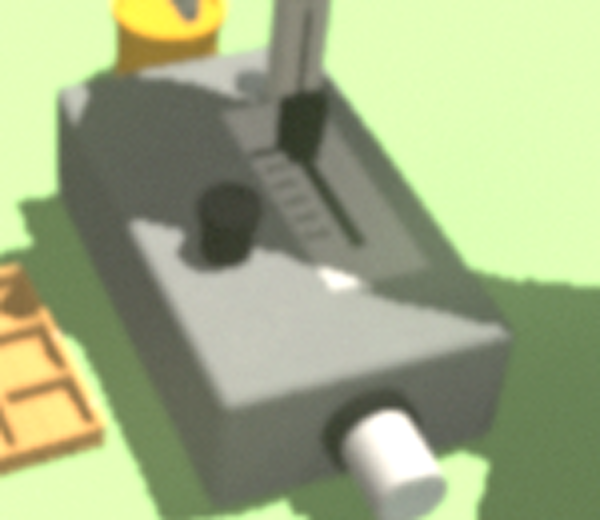

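The tab top has moved from about (300,88) to (303,95), roughly 5 mm, so it is close to the first hump. Small steps from here.

Request:
{"api": "play_rows", "payload": {
  "commands": [1, 0.004, 0, 0, 0, 1, 0.008, 0, 0, 0, 1, 0.012, 0, 0, 0, 1, 0.012, 0, 0, 0]
}}

```text
time_s: 10.65
eef_pos: [0.4974, -0.0161, 0.1261]
orientation: [-0.0, 0.519, 0.855, 0.0]
wrist_force: [0.4, 0.1, -0.1]
width: 0.0005
```

```bash
cat > look.py <<'E'
import sys
from h import *
from station import get_image
n=sys.argv[1]
i=get_image("side")[:,:,::-1][140:270,290:440]; cv2.imwrite(f"pics/side{n}.png",cv2.resize(cv2.convertScaleAbs(i,alpha=1.8),None,fx=4,fy=4,interpolation=cv2.INTER_CUBIC))
where()
E
python3 look.py 6
```

```text
t 10.7 along mm -9.735425922592855 across mm 0.17902305531698937 z 0.12613802594777732 F along/across/z -0.14964558148553112 0.5076489342782692 -0.517135647583435 w 0.0005053557834749639 xang err 0.21202776332280526
```

View pics/side6.png

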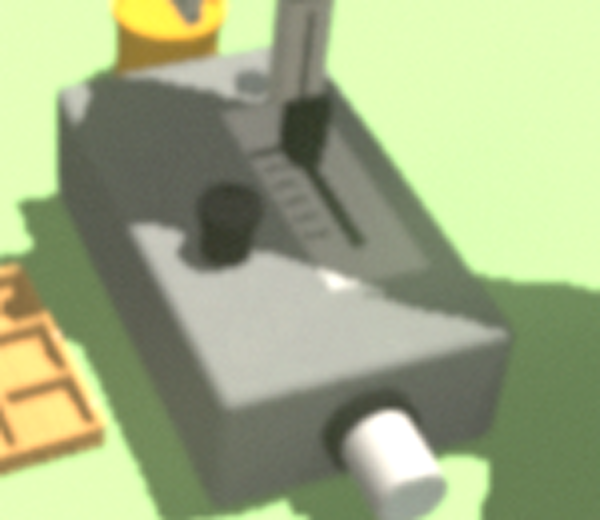

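Request:
{"api": "play_rows", "payload": {
  "commands": [1, 0.004, 0, 0, 0, 1, 0.008, 0, 0, 0, 1, 0.008, 0, 0, 0]
}}

```text
time_s: 11.08
eef_pos: [0.4966, -0.0145, 0.1262]
orientation: [-0.0, 0.519, 0.855, -0.0]
wrist_force: [-0.4, 0.1, 0.1]
width: 0.0004
```

```bash
python3 look.py 7
```

```text
t 11.12 along mm -7.839047636923409 across mm 0.21251963208263266 z 0.12620296868723604 F along/across/z 0.07206854420631996 -0.12363637085523575 0.7639427269368084 w 0.00038500331468315684 xang err 0.20851330706299817
```

View pics/side7.png

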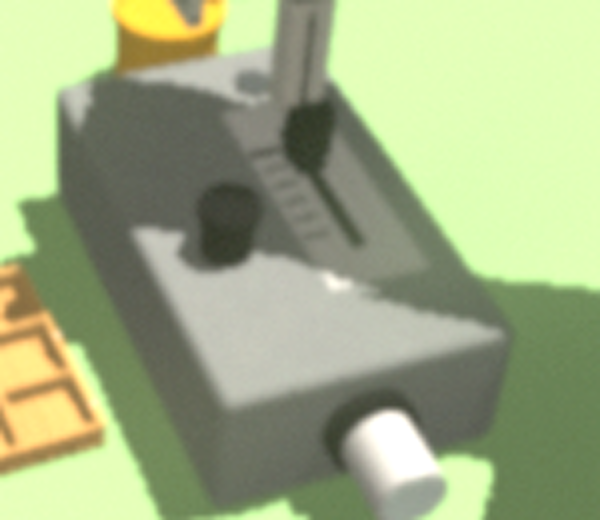

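The tab's lower corner has gone from about (302,158) to (308,171), so it has snapped into notch 1. I'll come up to contact again.

Request:
{"api": "play_rows", "payload": {
  "commands": [1, 0.004, 0, 0, 0, 1, 0.008, 0, 0, 0, 1, 0.012, 0, 0, 0, 1, 0.016, 0, 0, 0, 1, 0.016, 0, 0, 0]
}}

```text
time_s: 11.75
eef_pos: [0.4947, -0.0109, 0.1262]
orientation: [0.0, 0.519, 0.855, 0.0]
wrist_force: [-0.0, 0.3, 0.5]
width: 0.0001
```

Request:
{"api": "play_rows", "payload": {
  "commands": [1, 0.004, 0, 0, 0, 1, 0.004, 0, 0, 0]
}}

```text
time_s: 12.0
eef_pos: [0.4944, -0.0103, 0.1262]
orientation: [0.0, 0.519, 0.855, -0.0]
wrist_force: [0.7, -2.7, -0.6]
width: 0.0004
```

Request:
{"api": "play_rows", "payload": {
  "commands": [1, 0.004, 0, 0, 0, 1, 0.004, 0, 0, 0]
}}

```text
time_s: 12.25
eef_pos: [0.494, -0.0094, 0.1262]
orientation: [0.0, 0.519, 0.855, -0.0]
wrist_force: [2.1, -2.2, -0.5]
width: 0.0005
```

Request:
{"api": "play_rows", "payload": {
  "commands": [1, 0.004, 0, 0, 0, 1, 0.004, 0, 0, 0]
}}

```text
time_s: 12.5
eef_pos: [0.4933, -0.0083, 0.1262]
orientation: [-0.0, 0.519, 0.855, 0.0]
wrist_force: [1.9, -2.9, -0.7]
width: 0.0006
```

```bash
python3 -c "
from h import *
where()"
```

```text
t 12.5 along mm -0.8297922587658583 across mm 0.185550575295178 z 0.12623151421199444 F along/across/z -3.4522247717320638 0.3863143612695734 -0.6908110596995748 w 0.0005691686950830233 xang err 0.2068503194386528
```

Contact came at a finger position of about -3 mm for a slide position of 14 mm. So the next humps fall at about 4 mm (1 to 2) and 18 mm (2 to 3), and the forbidden hump at about 32 mm.

Request:
{"api": "play_rows", "payload": {
  "commands": [1, 0.004, 0, 0, 0, 1, 0.008, 0, 0, 0, 1, 0.012, 0, 0, 0, 1, 0.016, 0, 0, 0, 1, 0.02, 0, 0, 0]
}}

```text
time_s: 13.12
eef_pos: [0.4909, -0.0036, 0.1262]
orientation: [-0.0, 0.519, 0.855, 0.0]
wrist_force: [0.0, -0.0, -0.3]
width: 0.0001
```

Request:
{"api": "play_rows", "payload": {
  "commands": [1, 0.004, 0, 0, 0, 1, 0.008, 0, 0, 0, 1, 0.008, 0, 0, 0]
}}

```text
time_s: 13.5
eef_pos: [0.4901, -0.002, 0.1262]
orientation: [-0.0, 0.519, 0.855, -0.0]
wrist_force: [-0.5, -0.2, -0.4]
width: 0.0002
```

```bash
python3 look.py 8
```

```text
t 13.55 along mm 6.142654430121755 across mm 0.1289462141260788 z 0.1261708277536897 F along/across/z 0.2766061762185209 -0.04477926404134255 0.4816380623872012 w 0.0007411298488363034 xang err 0.20836545098770298
```

View pics/side8.png

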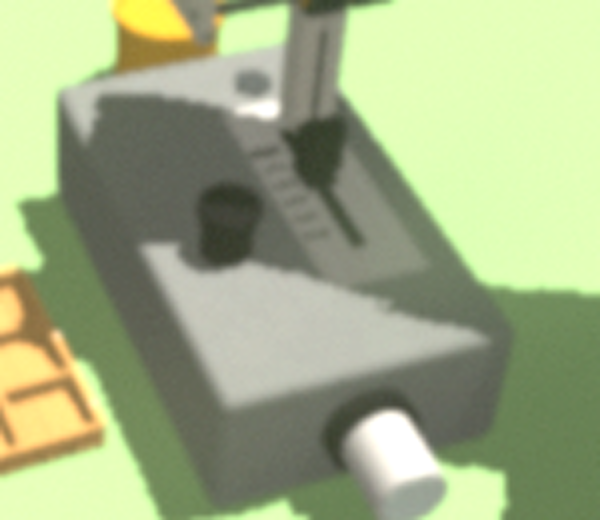

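The tab's lower corner is now at about (318,187), 16 rows below its place in notch 1, so it is in notch 2. On to the last click.

Request:
{"api": "play_rows", "payload": {
  "commands": [1, 0.004, 0, 0, 0, 1, 0.008, 0, 0, 0, 1, 0.012, 0, 0, 0, 1, 0.016, 0, 0, 0, 1, 0.02, 0, 0, 0]
}}

```text
time_s: 14.18
eef_pos: [0.4879, 0.0022, 0.1262]
orientation: [0.0, 0.519, 0.855, -0.0]
wrist_force: [1.0, -3.6, -1.6]
width: 0.0003
```

Request:
{"api": "play_rows", "payload": {
  "commands": [1, 0.004, 0, 0, 0, 1, 0.008, 0, 0, 0, 1, 0.008, 0, 0, 0]
}}

```text
time_s: 14.55
eef_pos: [0.487, 0.004, 0.1262]
orientation: [0.0, 0.519, 0.855, -0.0]
wrist_force: [0.8, -3.9, -0.9]
width: 0.0009
```

Request:
{"api": "play_rows", "payload": {
  "commands": [1, 0.004, 0, 0, 0, 1, 0.008, 0, 0, 0, 1, 0.008, 0, 0, 0]
}}

```text
time_s: 14.92
eef_pos: [0.4859, 0.0061, 0.1262]
orientation: [-0.0, 0.519, 0.855, 0.0]
wrist_force: [0.6, -1.4, 0.1]
width: 0.0004
```

```bash
python3 look.py 9
```

```text
t 14.97 along mm 15.333339598266317 across mm 0.14638003880563866 z 0.12622987076815034 F along/across/z -1.2385080594184934 0.1518927558989788 1.0543271583298206 w 0.0004507773030154546 xang err 0.2122133408647367
```

Force is falling as expected before the hump. 1 mm steps up to about 18 mm.

Request:
{"api": "play_rows", "payload": {
  "commands": [1, 0.004, 0, 0, 0, 1, 0.008, 0, 0, 0, 1, 0.008, 0, 0, 0]
}}

```text
time_s: 15.35
eef_pos: [0.4849, 0.0078, 0.1261]
orientation: [-0.0, 0.519, 0.855, 0.0]
wrist_force: [-0.2, -0.0, -0.0]
width: 0.0004
```

Request:
{"api": "play_rows", "payload": {
  "commands": [1, 0.004, 0, 0, 0, 1, 0.006, 0, 0, 0, 1, 0.006, 0, 0, 0]
}}

```text
time_s: 15.72
eef_pos: [0.4843, 0.0091, 0.1262]
orientation: [-0.0, 0.519, 0.855, -0.0]
wrist_force: [0.5, -0.4, -0.2]
width: 0.0006
```

```bash
python3 look.py 10
```

```text
t 15.78 along mm 18.657621691702456 across mm 0.06869927852564102 z 0.12617186525827317 F along/across/z -0.6770684285047487 0.03918998333533351 -0.17004447023019698 w 0.0003941516826006149 xang err 0.20524656228361418
```

View pics/side10.png

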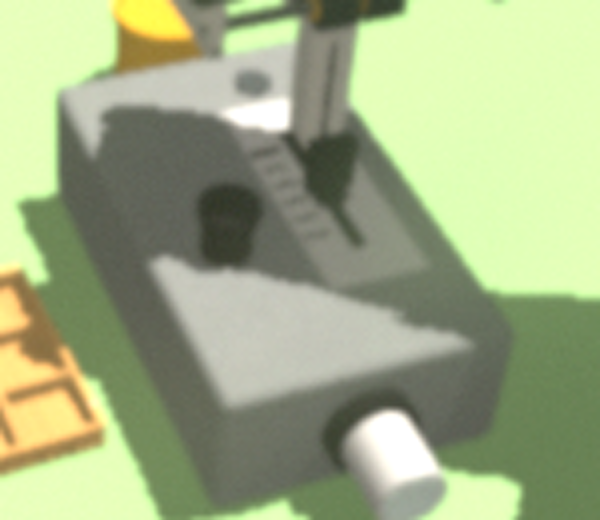

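The tab's lower corner is at about (330,205), with a strip of slot visible between finger and tab, so it has snapped ahead into notch 3. Backing off and lifting clear.

Request:
{"api": "play_rows", "payload": {
  "commands": [1, -0.03, 0, 0, 0, 1, -0.04, 0, 0, 0, 1, -0.04, 0, -0.2, 0, 1, -0.04, 0, -0.4, 0, 1, -0.04, 0, -0.5, 0]
}}

```text
time_s: 16.4
eef_pos: [0.4895, -0.0001, 0.2539]
orientation: [0.001, 0.519, 0.855, 0.001]
wrist_force: [-0.2, 0.3, -1.1]
width: 0.0002
```

Request:
{"api": "play_rows", "payload": {
  "commands": [1, 0, -0.24, -0.03, 0, 1, 0, -0.48, -0.03, 0, 1, 0, -0.72, -0.03, 0, 1, 0, -0.72, -0.03, 0, 1, 0, -0.72, -0.03, 0]
}}

```text
time_s: 17.02
eef_pos: [0.3298, -0.0832, 0.259]
orientation: [0.0, 0.519, 0.855, 0.0]
wrist_force: [0.0, 0.1, 0.1]
width: 0.0003
```

```bash
python3 look.py 11
python3 - <<'E'
from h import *
from station import get_image
i=get_image("top")[:,:,::-1]; cv2.imwrite("pics/top11.png",cv2.resize(i[150:290,220:440],None,fx=3.6,fy=3.6,interpolation=cv2.INTER_CUBIC))
for n in (28,42,56):
  P=home+v*(n-2)/1e3; print(n,(proj("side",[*P,.129])-[290,140])*4)
E
```

```text
t 17.07 along mm 7.758378591286011 across mm -179.22701239454204 z 0.2587876444431893 F along/across/z -0.11473773705573138 0.8207979780451928 -0.13198760086355926 w 0.0003238311792523129 xang err 0.21339806875650663
28 [[319.15600611 121.5714681 ]]
42 [[330.21838179 137.73745657]]
56 [[341.51663848 154.24814946]]
```

View pics/side11.png

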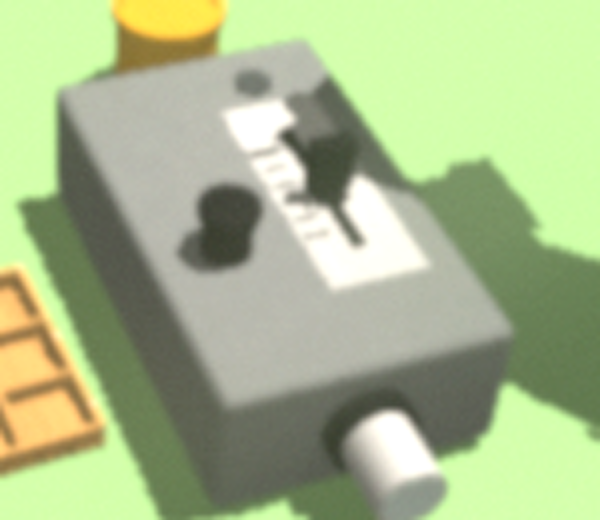

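View pics/top11.png

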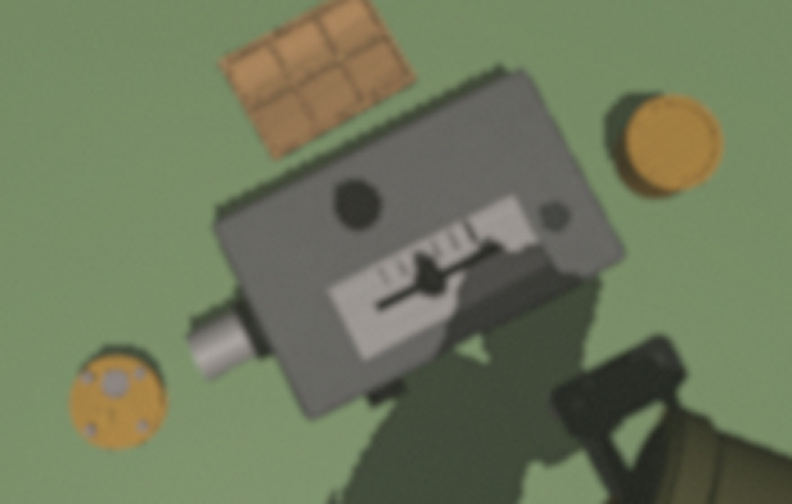

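The side view puts the tab top at about (332,138), against a projected (330,138) for notch 3. The top view shows the thick mark and two thin ones on the home side of the tab at (430,278) and two thin ones beyond it, so the tab is on the third. The loose things look unmoved, and the arm is clear.

```bash
python3 -c "
from station import sign_off
print(sign_off())"
```

```text
the job is handed in; nothing more can be done
None
```

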